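# Seal the headspace vials and start the timer

## Robot

A 7-joint arm with a two-finger parallel gripper is mounted at the origin on a cart in front of the work surface, level with it; the furniture and walls round the work are solid. World frame = base frame: x ahead of the robot, y to its left, z up, the work surface at z = 0. Lengths are in m, angles in rad, forces in N, time in s.
With the tool pointing down it reaches from about 0.4 to 0.85 m from the base axis. Payload 4.5 kg.
Tool frame: the origin (TCP) lies midway between the tips of the shut fingers; the grasp point (between the pads) lies 19 mm behind it; z points along the fingers, y is the line along which they close (so a half turn about z gives the same grasp; the last joint's range is limited). The gripper opens to 88 mm and grips with 3 to 60 N. Pads are 18 mm wide; open, the fingers measure 123 mm over their backs; the gripper's body (75 mm by 187 mm) begins 45 mm behind the grasp point.
Start: joints at [-1.278, 0.689, -0.195, 1.565, 0.157, 0.902, -0.215], TCP at [0.16, 0.604, 0.239] pointing down, gripper open.
Joint ranges: [-3.01, 3.01], [-0.46, 2.08], [-1.47, 1.51], [0.13, 2.56], [-1, 4.14], [0.04, 2.09], [-2.66, 2.66]. Speed limits (rad/s): [2.57, 2.57, 3.14, 3.14, 3.14, 3.14, 3.14].

## Interface

Orientations are given as a unit quaternion [x, y, z, w].
In Python, from plant import get_state, viewer, workorder gives the robot as it stands. The module is installed in compiled form; this text tells all that it offers.
- The arm moves only by the tool step_arm, never from a script. Its argument "motion" is a list of rows, each an object of numbers: "wx", "wy", "wz": the turn, a rotation vector about the tool's x, y, z each as a share of 180 degrees, from -1 to 1; "dx", "dy", "dz": the shift along the tool's x, y, z each as a share of 8 cm, from -1 to 1; "claw": the finger opening in mm, from 0 to 88.1. A call has 1 to 8 rows; each row is the pose to reach, as a shift and turn from the pose commanded when the call began, along the tool's axes at that moment, turning the shorter way round; what a row does not reach only later rows make up. A row lasts 1/10 s, in which the tool goes at most 50 mm and 8.59 degrees, less where a joint would pass 70% of its speed; a pose out of reach is approached as far as the arm can. A call with a number of a shift or a turn outside -1 to 1 is refused whole. A call with a gripper value outside its range is refused whole. The fingers move at their own pace and stop on an object; "force" is the grip in N (left out, the last holds). Time passes only in rows, so rows that repeat a pose let the fingers close. It gives the time, the measured TCP pose, the force, the opening and the grip force at its end, in the units of the state.
- get_state(): the state, without advancing time (a new reading comes with each control period).
- viewer.snapshot(name): name is "side" or "top"; returns (picture, depth): 384x512x3 uint8, red, green, blue; 384x512 float32, m along the optical axis (not along the pixel's ray), 0 where there is no reading.
- viewer.calibration(name): a dict with "vfov" (degrees; the focal length in pixels is half the picture's height over the tangent of half this angle, whatever the lens; pixels are square), "cx", "cy" (the principal point, pixels), "extrinsics" (4x4, takes a point from camera to world coordinates). Camera axes: x right, y down, z forward; pixel columns grow to the right and rows downward; lengths in m; the calibration is good to about 2 mm. A picture is of the moment at which its call begins. calibration takes no time and is no camera call.
- workorder.finish_job(): hands the job in; it is judged then, once.
The state is a dict: "clock": time; "q": joint angles; "qd": joint speeds; "joint_torque": joint torques, N m; "tool_pos": TCP position; "eef_rot": TCP orientation; "contact_force": force on the tool from outside, world axes, zero at the start; "moment": the same for the moment, N m; "opening": opening from 0.0 (shut) to 1.0 (fully open); "finger_force": force on a finger pad.
Only numpy, scipy, OpenCV 4.12 (cv2) and the standard library are available. Lean on these libraries where they do the work, as an engineer would, in place of code of your own. Each camera call takes 0.05 s, during which the arm holds its last target. There are 200 camera calls.

## Task

Seal the three half-open flip-top vials in the blue rack for their headspace test: with the fingertips, gently press each cap shut where it stands, the white one (blank) first, then the yellow (weak), then the red (strong), so that no vapour is carried from a stronger sample to a weaker one. Once all three are shut, start the waiting time with a light tap that pushes down the timer's red key and neither of its grey keys. Only touch these things: do not pick up or shove the vials or the timer, and leave everything round them where it is.

Things in the scene. Friction and masses are not known exactly. Their poses are not given: they have to be found in the camera images.
- rack: blue moulded rack, fixed, 70 x 204 mm at its foot, 40 mm high, origin at the centre of its underside on the worktop; three round wells 64 mm apart along its y axis hold the vials; its -x side roughly faces the robot
- vial_white: flip-top vial with the white cap (the blank): translucent, round, 34 mm across, 62 mm tall, loose in any one of the rack's wells (1 mm of play all round); origin at the centre of its underside, z up. The hinge line lies on its own +x side (the far side), 20.5 mm from its axis, 63 mm above the origin, parallel to its y axis. The shut cap's outer face is level, 68.5 mm above the origin
- cap_white (a joint): hinge angle (rad) of the white cap: 0 = shut flat on the rim, grows as it opens upward; it starts half open (0.45 to 0.8). The hinge is stiff (about 0.06 N m, 2 to 4 N at the cap) and the cap stays where it is left, with no spring. A fingertip that presses a widely open cap straight down may jam by friction: let it follow the cap's arc
- cap_white_top (a point): centre of the outer face of the white cap (38 mm disc, 6.5 mm thick, with a 14 mm wide thumb tab that stands out 8 mm at the end opposite the hinge); it moves with the cap, and its z axis is the outward normal of that face
- vial_yellow: flip-top vial with the yellow cap (the weak sample): translucent, round, 34 mm across, 62 mm tall, loose in any one of the rack's wells (1 mm of play all round); origin at the centre of its underside, z up. The hinge line lies on its own +x side (the far side), 20.5 mm from its axis, 63 mm above the origin, parallel to its y axis. The shut cap's outer face is level, 68.5 mm above the origin
- cap_yellow (a joint): hinge angle (rad) of the yellow cap: 0 = shut flat on the rim, grows as it opens upward; it starts half open (0.45 to 0.8). The hinge is stiff (about 0.06 N m, 2 to 4 N at the cap) and the cap stays where it is left, with no spring. A fingertip that presses a widely open cap straight down may jam by friction: let it follow the cap's arc
- cap_yellow_top (a point): centre of the outer face of the yellow cap (38 mm disc, 6.5 mm thick, with a 14 mm wide thumb tab that stands out 8 mm at the end opposite the hinge); it moves with the cap, and its z axis is the outward normal of that face
- vial_red: flip-top vial with the red cap (the strong sample): translucent, round, 34 mm across, 62 mm tall, loose in any one of the rack's wells (1 mm of play all round); origin at the centre of its underside, z up. The hinge line lies on its own +x side (the far side), 20.5 mm from its axis, 63 mm above the origin, parallel to its y axis. The shut cap's outer face is level, 68.5 mm above the origin
- cap_red (a joint): hinge angle (rad) of the red cap: 0 = shut flat on the rim, grows as it opens upward; it starts half open (0.45 to 0.8). The hinge is stiff (about 0.06 N m, 2 to 4 N at the cap) and the cap stays where it is left, with no spring. A fingertip that presses a widely open cap straight down may jam by friction: let it follow the cap's arc
- cap_red_top (a point): centre of the outer face of the red cap (38 mm disc, 6.5 mm thick, with a 14 mm wide thumb tab that stands out 8 mm at the end opposite the hinge); it moves with the cap, and its z axis is the outward normal of that face
- timer: white bench timer with a display, loose, 64 x 64 mm, body 17 mm high; origin at the centre of its underside. Along its -x edge (to the robot) stand three keys, tops 19 mm high: grey at y = +20 and 0 mm, red at x = -18, y = -20 mm, in the right corner as the robot sees it. The middle key begins 11 mm from the red key's centre: a broad fingertip should land on the outer part of the red key
- red_key (a point): centre of the top of the red round key, 18 mm wide; it moves straight down 1 mm against about 1 N and stays down
- timer_key_2 (a joint): travel of the red key (m): 0 up, 0.001 pressed
- timer_key_1 (a joint): travel of the middle, grey key (m): 0 up, 0.001 pressed
- timer_key_0 (a joint): travel of the far, grey key (m): 0 up, 0.001 pressed
- petri: red petri dish, 91 mm across, 16 mm high, loose on the worktop, a bystander; origin at the centre of its underside
- strip_plate: off-white well-strip plate, 86 x 128 x 12 mm, loose on the worktop, a bystander; origin at the centre of its underside
- bottle_red: small white reagent bottle with a red cap, 33 mm across, 67 mm high, loose on the worktop, a bystander; origin at the centre of its underside
- tweezers: steel forceps lying flat, 136 mm long, loose on the worktop, a bystander; origin at the centre of its underside
- pen_blue: white marker pen with a blue cap, 132 mm long, loose on the worktop, a bystander; origin at the centre of its underside
- tip_box: clear tip box with amber tips, 96 x 126 mm, 93 mm high, loose on the worktop, a bystander; origin at the centre of its underside

How it is judged:
By the outcome, as a careful person would: the job done as asked, in the order asked, and still so for the second after the job is handed in, with the robot touching nothing.
It also fails if it takes over 58 s, if anything falls off the work surface, if the arm or the gripper's body presses on something with over 40 N, if the wrist force passes 120 N, or if a joint passes its speed limit or range.

## Working session

There is one attempt and no reset: what is moved stays moved. The work goes in short steps, Python scripts to look and compute and a tool call to move; the robot and the scene stay as the last step left them, time stands still between calls to the robot, and variables do not carry over. Pictures are saved under pics/ and viewed, at most 10 in all, crops included, and the job is handed in when it is done.

Besides the shell and the picture viewer there is one more tool, called after "Call:" by a JSON object that holds its "fn" and its "kwargs". step_arm: Moves the arm, as the interface text tells. Shift numbers are shares of 8 cm and turn numbers shares of 180 degrees, none past 1 either way. Its arguments: {"type":"object","properties":{"motion":{"type":"array","items":{"type":"object","properties":{"wx":{"type":"number","minimum":-1,"maximum":1},"wy":{"type":"number","minimum":-1,"maximum":1},"wz":{"type":"number","minimum":-1,"maximum":1},"dx":{"type":"number","minimum":-1,"maximum":1},"dy":{"type":"number","minimum":-1,"maximum":1},"dz":{"type":"number","minimum":-1,"maximum":1},"claw":{"type":"number"}}}},"force":{"type":"number"}},"required":["motion"]}

```bash
mkdir -p pics; python3 - <<'E'
from plant import get_state, viewer
import cv2,numpy as np
for n in ("side","top"):
    p,d=viewer.snapshot(n); np.savez(f"{n}.npz",p=p,d=d); cv2.imwrite(f"pics/{n}0.png",p[:,:,::-1])
    c=viewer.calibration(n); print(n,c["vfov"],c["cx"],c["cy"],np.round(c["extrinsics"],3).tolist())
s=get_state(); print({k:np.round(v,3).tolist() for k,v in s.items()})
E
```

```text
side 55.71618032793587 258.82189243268294 188.9361633587652 [[0.945, -0.198, 0.259, 0.268], [-0.325, -0.623, 0.712, -0.704], [0.02, -0.757, -0.653, 0.7], [0.0, 0.0, 0.0, 1.0]]
top 52.57591842398905 247.3552904714883 186.00674131021407 [[-0.007, -0.995, 0.104, 0.404], [-1.0, 0.006, -0.006, -0.017], [0.006, -0.104, -0.995, 1.298], [0.0, 0.0, 0.0, 1.0]]
{'clock': 0.1, 'q': [-1.278, 0.69, -0.195, 1.566, 0.157, 0.902, -0.215], 'qd': [0.001, -0.001, 0.0, -0.003, 0.0, 0.001, 0.002], 'joint_torque': [-0.003, -52.85, -1.271, -15.384, -0.053, 0.002, 0.0], 'tool_pos': [0.16, 0.604, 0.238], 'eef_rot': [0.129, 0.992, -0.001, -0.0], 'contact_force': [-0.205, -0.32, -0.019], 'moment': [0.017, -0.029, -0.019], 'finger_force': 0.0, 'opening': 0.999}
```

View pics/side0.png

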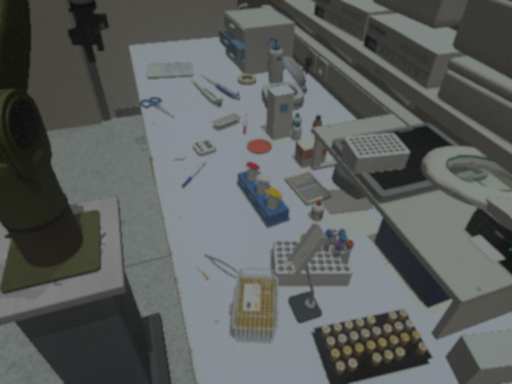

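View pics/top0.png

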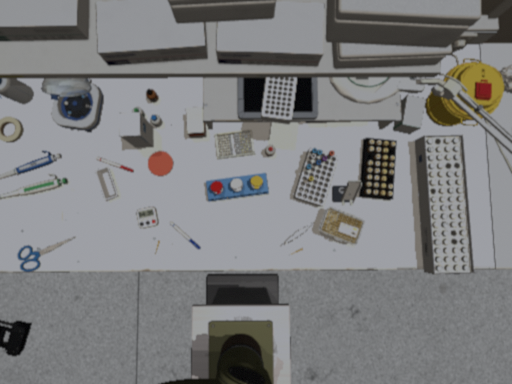

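The side view shows the rack at about (262,195), with red far, white mid and yellow near. The timer is at (204,147). In the top view the rack is at (237,187), its caps red (217,187), white (237,185) and yellow (257,183), and the timer is at (147,217). I'll enlarge both.

```bash
python3 - <<'E'
import cv2,numpy as np
t=np.load("top.npz")["p"][:,:,::-1]; s=np.load("side.npz")["p"][:,:,::-1]
z=lambda im,c0,c1,r0,r1,k:cv2.resize(im[r0:r1,c0:c1],None,fx=k,fy=k,interpolation=cv2.INTER_CUBIC)
a=z(t,195,285,165,209,8)[:, :400*2]; b=z(t,127,167,197,237,6); c=z(s,230,294,155,225,6)[:,:]; e=z(s,184,224,130,165,6)
W=np.zeros((600,800,3),np.uint8)
a=z(t,200,275,168,206,5); W[:a.shape[0],:a.shape[1]]=a
W[200:440,:240]=b; W[:420,400:784]=c; W[200:410,245:400]=e[:,40:195]
cv2.imwrite("pics/crop0.png",W)
E
```

```text
(no output)
```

View pics/crop0.png

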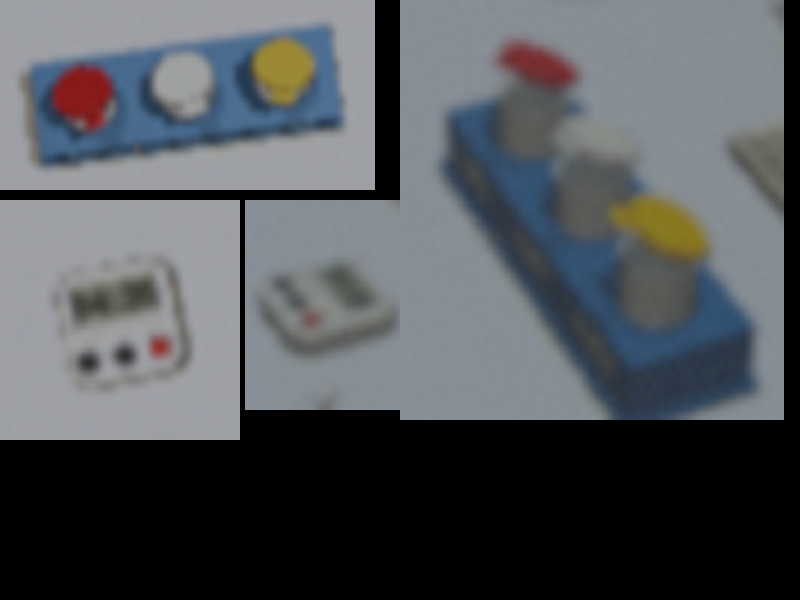

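The crop shows all tabs pointing at the robot with small individual yaws. The timer's red key is at its right near corner, as described. Next I measure the rack, caps and keys.

```bash
cat > h.py <<'E'
import numpy as np,cv2
from plant import viewer,get_state
class Cam:
    def __init__(s,n,load=None):
        c=viewer.calibration(n); s.E=np.array(c["extrinsics"]); s.c=np.array([c["cx"],c["cy"]]); s.f=192/np.tan(np.radians(c["vfov"])/2)
        s.p,s.d=(load["p"],load["d"]) if load is not None else viewer.snapshot(n)
        s.hsv=cv2.cvtColor(s.p,cv2.COLOR_RGB2HSV)
    def ray(s,uv): 
        uv=np.atleast_2d(uv).astype(float); return np.c_[(uv-s.c)/s.f,np.ones(len(uv))]@s.E[:3,:3].T
    def plane(s,uv,z): r=s.ray(uv); return s.E[:3,3]+r*((z-s.E[2,3])/r[:,2:])
    def pts(s,uv): uv=np.asarray(uv); return s.E[:3,3]+s.ray(uv)*s.d[uv[:,1],uv[:,0]][:,None]
    def mask(s,lo,hi,box):
        m=cv2.inRange(s.hsv,np.array(lo),np.array(hi)); k=np.zeros_like(m); c0,c1,r0,r1=box; k[r0:r1,c0:c1]=m[r0:r1,c0:c1]; return k
def uvs(m): v,u=np.nonzero(m); return np.c_[u,v]
def tri(A,a,B,b):
    r,q=A.ray(a)[0],B.ray(b)[0]; M=np.c_[r,-q]; t=np.linalg.lstsq(M,B.E[:3,3]-A.E[:3,3],rcond=None)[0]
    P,Q=A.E[:3,3]+t[0]*r,B.E[:3,3]+t[1]*q; return (P+Q)/2,np.linalg.norm(P-Q)
E
python3 - <<'E'
from h import *
np.set_printoptions(precision=4,suppress=True)
T=Cam("top",np.load("top.npz")); S=Cam("side",np.load("side.npz"))
m=T.mask([98,110,50],[120,255,255],(195,285,165,210)); u=uvs(m)
m2=cv2.morphologyEx(m,cv2.MORPH_CLOSE,np.ones((15,15)))
r=cv2.minAreaRect(uvs(m2).astype(np.float32)); print("rack px",r); bp=cv2.boxPoints(r)
print(T.plane(bp,.04)[:,:2])
P=T.pts(u); P=P[(P[:,2]>.034)&(P[:,2]<.046)]; print("rack top depth n,mean z",len(P),np.median(P,0)); rr=cv2.minAreaRect(P[:,:2].astype(np.float32)); print(rr)
red1=([0,140,60],[8,255,255]);red2=([172,140,60],[180,255,255])
def red(C,b): return C.mask(*red1,b)|C.mask(*red2,b)
caps={"red":(red(T,(200,228,170,200)),red(S,(240,265,155,175))),
"yel":(T.mask([18,120,60],[35,255,255],(245,270,170,200)),S.mask([18,120,60],[35,255,255],(260,290,180,205))),
"whi":(T.mask([0,0,125],[180,60,255],(226,246,175,194)),None)}
for n,(a,b) in caps.items():
    ua=uvs(a); Q=T.pts(ua); ok=(Q[:,2]>.055)&(Q[:,2]<.12); Q=Q[ok]
    x=np.linalg.lstsq(np.c_[Q[:,:2]-Q[:,:2].mean(0),np.ones(len(Q))],Q[:,2],rcond=None)[0]
    print(n,len(ua),"px",ua.mean(0),"depth mean",Q.mean(0),"range z",np.percentile(Q[:,2],[2,98]),"slope",x,"theta",np.arctan(np.hypot(*x[:2])),"dir",np.degrees(np.arctan2(-x[1],-x[0])))
    print("  x/y range",Q.min(0),Q.max(0))
    if b is not None: print("  tri",tri(T,ua.mean(0),S,uvs(b).mean(0)),len(uvs(b)),"px",uvs(b).mean(0))
k=red(T,(145,165,210,232)); kt=uvs(k).mean(0); ks=red(S,(190,225,138,165)); 
print("key",kt,len(uvs(k)),T.plane(kt,.019),T.pts(np.round([kt]).astype(int)), "side",uvs(ks).mean(0),len(uvs(ks)),S.plane(uvs(ks).mean(0),.019) if ks.any() else 0)
dk=T.mask([0,0,0],[180,255,75],(135,150,215,228)); n,l,st,ce=cv2.connectedComponentsWithStats(dk); print(st[1:,4],ce[1:],T.plane(ce[1:],.019)[:,:2])
E
```

```text
rack px ((236.65533447265625, 186.74929809570312), (18.534238815307617, 59.00423049926758), 82.303955078125)
[[ 0.5506  0.1088]
 [ 0.5754 -0.0819]
 [ 0.5151 -0.0892]
 [ 0.4907  0.1005]]
rack top depth n,mean z 552 [0.5222 0.0119 0.04  ]
((0.5333631038665771, 0.009789086878299713), (0.06003284826874733, 0.19215227663516998), 7.318336009979248)
red 96 px [216.0521 186.6875] depth mean [0.5288 0.0732 0.0849] range z [0.0748 0.0945] slope [-0.4518 -0.2013  0.0849] theta 0.45937356641181276 dir 24.017716838933012
  x/y range [0.5083 0.0575 0.0712] [0.5449 0.0896 0.0963]
  tri (array([0.5296, 0.0736, 0.0804]), np.float64(0.0005117894900556612)) 23 px [252.6087 165.3478]
yel 94 px [256.1489 181.1489] depth mean [ 0.5456 -0.0526  0.0841] range z [0.0744 0.0938] slope [-0.4945  0.0433  0.0841] theta 0.4607256265261003 dir -5.002215590750275
  x/y range [ 0.5264 -0.0681  0.0736] [ 0.5632 -0.0363  0.0944]
  tri (array([ 0.5455, -0.0525,  0.0798]), np.float64(0.0013130573615949227)) 89 px [273.3483 192.5281]
whi 158 px [235.6329 181.6709] depth mean [0.5367 0.0093 0.0848] range z [0.0754 0.0956] slope [-0.4153 -0.1656  0.0848] theta 0.42045450217288366 dir 21.73569668092321
  x/y range [ 0.5169 -0.0081  0.0725] [0.5539 0.0266 0.0979]
key [153.5 221. ] 2 [[0.4241 0.2827 0.019 ]] [[0.4241 0.2812 0.0182]] side [nan nan] 0 0
[1 4 4] [[140.  215. ]
 [141.5 223.5]
 [147.5 222.5]] [[0.444  0.3272]
 [0.4162 0.3217]
 [0.4193 0.3022]]<stdin>:21: RuntimeWarning: Mean of empty slice.
  ret = um.true_divide(
```

Call:
{"fn": "step_arm", "kwargs": {"motion": [{"dx": -0.3, "dy": -0.28, "claw": 0}, {"dx": -0.6, "dy": -0.57, "claw": 0}, {"dx": -0.91, "dy": -0.86, "claw": 0}, {"dx": -0.91, "dy": -0.86, "claw": 0}], "force": 20}}

```text
$.motion[0]: bad value
```

Call:
{"fn": "step_arm", "kwargs": {"motion": [{"dx": -0.3, "dy": -0.28, "claw": 0}, {"dx": -0.6, "dy": -0.57, "claw": 0}, {"dx": -0.91, "dy": -0.86, "claw": 0}, {"dx": -0.91, "dy": -0.86, "claw": 0}]}}

```text
$.motion[0]: bad value
```

Call:
{"fn": "step_arm", "kwargs": {"motion": [{"dx": -0.3, "dy": -0.28, "claw": 0}, {"dx": -0.6, "dy": -0.57, "claw": 0}, {"dx": -0.91, "dy": -0.86, "claw": 0}, {"dx": -0.91, "dy": -0.86, "claw": 0}]}}

```text
$.motion[0]: bad value
```

Call:
{"fn": "step_arm", "kwargs": {"motion": [{"dx": -0.3, "dy": -0.28, "dz": 0, "wx": 0, "wy": 0, "wz": 0, "claw": 0}, {"dx": -0.6, "dy": -0.57, "dz": 0, "wx": 0, "wy": 0, "wz": 0, "claw": 0}, {"dx": -0.91, "dy": -0.86, "dz": 0, "wx": 0, "wy": 0, "wz": 0, "claw": 0}, {"dx": -0.91, "dy": -0.86, "dz": 0, "wx": 0, "wy": 0, "wz": 0, "claw": 0}], "force": 20}}

```text
clock: 0.5
tool_pos: [0.2167, 0.5139, 0.2382]
eef_rot: [0.132, 0.991, -0.003, 0.002]
contact_force: [-0.5, 0.1, 0.2]
opening: 0.661
finger_force: 0.0
```

Call:
{"fn": "step_arm", "kwargs": {"motion": [{"dx": -0.3, "dy": -0.28, "dz": 0, "wx": 0, "wy": 0, "wz": 0, "claw": 0}, {"dx": -0.6, "dy": -0.57, "dz": 0, "wx": 0, "wy": 0, "wz": 0, "claw": 0}, {"dx": -0.91, "dy": -0.86, "dz": 0, "wx": 0, "wy": 0, "wz": 0, "claw": 0}, {"dx": -0.91, "dy": -0.86, "dz": 0, "wx": 0, "wy": 0, "wz": 0, "claw": 0}]}}

```text
clock: 0.9
tool_pos: [0.2684, 0.4295, 0.2383]
eef_rot: [0.132, 0.991, -0.002, 0.001]
contact_force: [-0.4, 0.2, -0.8]
opening: 0.299
finger_force: 0.0
```

Call:
{"fn": "step_arm", "kwargs": {"motion": [{"dx": -0.3, "dy": -0.28, "dz": 0, "wx": 0, "wy": 0, "wz": 0, "claw": 0}, {"dx": -0.6, "dy": -0.57, "dz": 0, "wx": 0, "wy": 0, "wz": 0, "claw": 0}, {"dx": -0.91, "dy": -0.86, "dz": 0, "wx": 0, "wy": 0, "wz": 0, "claw": 0}, {"dx": -0.91, "dy": -0.86, "dz": 0, "wx": 0, "wy": 0, "wz": 0, "claw": 0}]}}

```text
clock: 1.3
tool_pos: [0.3204, 0.3451, 0.2384]
eef_rot: [0.132, 0.991, -0.002, 0.0]
contact_force: [-0.0, -0.7, 0.1]
opening: 0.004
finger_force: 0.0
```

Call:
{"fn": "step_arm", "kwargs": {"motion": [{"dx": -0.3, "dy": -0.28, "dz": 0, "wx": 0, "wy": 0, "wz": 0, "claw": 0}, {"dx": -0.6, "dy": -0.57, "dz": 0, "wx": 0, "wy": 0, "wz": 0, "claw": 0}, {"dx": -0.91, "dy": -0.86, "dz": 0, "wx": 0, "wy": 0, "wz": 0, "claw": 0}, {"dx": -0.91, "dy": -0.86, "dz": 0, "wx": 0, "wy": 0, "wz": 0, "claw": 0}]}}

```text
clock: 1.7
tool_pos: [0.373, 0.2607, 0.2385]
eef_rot: [0.132, 0.991, -0.001, 0.0]
contact_force: [0.0, -0.4, -0.4]
opening: 0.004
finger_force: 0.0
```

Call:
{"fn": "step_arm", "kwargs": {"motion": [{"dx": -0.3, "dy": -0.28, "dz": 0, "wx": 0, "wy": 0, "wz": 0, "claw": 0}, {"dx": -0.6, "dy": -0.57, "dz": 0, "wx": 0, "wy": 0, "wz": 0, "claw": 0}, {"dx": -0.91, "dy": -0.86, "dz": 0, "wx": 0, "wy": 0, "wz": 0, "claw": 0}, {"dx": -0.91, "dy": -0.86, "dz": 0, "wx": 0, "wy": 0, "wz": 0, "claw": 0}]}}

```text
clock: 2.1
tool_pos: [0.4259, 0.1761, 0.2385]
eef_rot: [0.132, 0.991, -0.001, 0.001]
contact_force: [-0.1, 0.2, -0.2]
opening: 0.004
finger_force: 0.0
```

Call:
{"fn": "step_arm", "kwargs": {"motion": [{"dx": -0.3, "dy": -0.28, "dz": 0, "wx": 0, "wy": 0, "wz": 0, "claw": 0}, {"dx": -0.6, "dy": -0.57, "dz": 0, "wx": 0, "wy": 0, "wz": 0, "claw": 0}, {"dx": -0.91, "dy": -0.86, "dz": 0, "wx": 0, "wy": 0, "wz": 0, "claw": 0}, {"dx": -0.91, "dy": -0.86, "dz": 0, "wx": 0, "wy": 0, "wz": 0, "claw": 0}]}}

```text
clock: 2.5
tool_pos: [0.4789, 0.0912, 0.2385]
eef_rot: [0.132, 0.991, -0.0, 0.001]
contact_force: [-0.3, 0.4, 0.2]
opening: 0.006
finger_force: 0.0
```

Call:
{"fn": "step_arm", "kwargs": {"motion": [{"dx": -0.3, "dy": -0.28, "dz": 0, "wx": 0, "wy": 0, "wz": -0.04, "claw": 0}, {"dx": -0.6, "dy": -0.57, "dz": 0.2, "wx": 0, "wy": 0, "wz": -0.08, "claw": 0}, {"dx": -0.91, "dy": -0.84, "dz": 0.4, "wx": 0, "wy": 0, "wz": -0.12, "claw": 0}, {"dx": -0.91, "dy": -0.84, "dz": 0.6, "wx": 0, "wy": 0, "wz": -0.16, "claw": 0}, {"dx": -0.91, "dy": -0.84, "dz": 0.8, "wx": 0, "wy": 0, "wz": -0.2, "claw": 0}, {"dx": -0.91, "dy": -0.84, "dz": 1.0, "wx": 0, "wy": 0, "wz": -0.2, "claw": 0}, {"dx": -0.91, "dy": -0.84, "dz": 1.0, "wx": 0, "wy": 0, "wz": -0.2, "claw": 0}]}}

```text
clock: 3.2
tool_pos: [0.5286, 0.0125, 0.157]
eef_rot: [-0.185, 0.983, 0.001, -0.002]
contact_force: [-0.1, 0.0, 0.7]
opening: 0.003
finger_force: 0.0
```

```bash
python3 - <<'E'
from h import *
from scipy.spatial.transform import Rotation as R
s=get_state(); print(s["tool_pos"],np.round(R.from_quat(s["eef_rot"]).as_matrix(),3).tolist(),np.round(s["q"],2),s["contact_force"])
S=Cam("side"); cv2.imwrite("pics/s1.png",cv2.resize(S.p[110:230,200:330,::-1],None,fx=5,fy=5,interpolation=cv2.INTER_CUBIC))
E
```

```text
[0.52859904 0.01247846 0.15704977] [[-0.932, -0.364, -0.004], [-0.364, 0.932, 0.002], [0.003, 0.003, -1.0]] [ 0.13  0.71 -0.4   1.92  0.46  0.6   1.38] [-0.08405629  0.0217408   0.6814053 ]
```

View pics/s1.png

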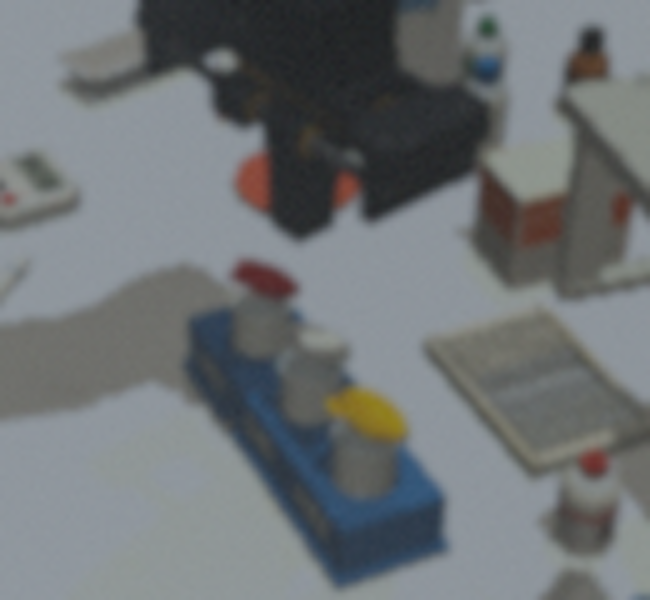

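The gripper tip is at about full-frame (260,157), above the rack. The three caps are still half open and undisturbed. I'll go down over the white one.

Call:
{"fn": "step_arm", "kwargs": {"motion": [{"dx": -0.03, "dy": -0.05, "dz": 0.2, "wx": 0, "wy": 0, "wz": 0, "claw": 0}, {"dx": -0.03, "dy": -0.05, "dz": 0.45, "wx": 0, "wy": 0, "wz": 0, "claw": 0}, {"dx": -0.03, "dy": -0.05, "dz": 0.65, "wx": 0, "wy": 0, "wz": 0, "claw": 0}, {"dx": -0.03, "dy": -0.05, "dz": 0.7, "wx": 0, "wy": 0, "wz": 0, "claw": 0}, {"dx": -0.03, "dy": -0.05, "dz": 0.7, "wx": 0, "wy": 0, "wz": 0, "claw": 0}]}}

```text
clock: 3.75
tool_pos: [0.5335, 0.0073, 0.1023]
eef_rot: [-0.184, 0.983, 0.0, -0.0]
contact_force: [-1.3, 0.5, 0.6]
opening: 0.007
finger_force: 0.0
```

```bash
python3 - <<'E'
from h import *
S=Cam("side"); p=np.array(get_state()["tool_pos"]); c=np.linalg.inv(S.E)@np.r_[p,1]; print(p,"proj",S.c+S.f*c[:2]/c[2])
cv2.imwrite("pics/s2.png",cv2.resize(S.p[130:220,220:320,::-1],None,fx=6,fy=6,interpolation=cv2.INTER_CUBIC))
E
```

```text
[0.53381997 0.00730897 0.10292584] proj [261.91742357 172.67331058]
```

View pics/s2.png

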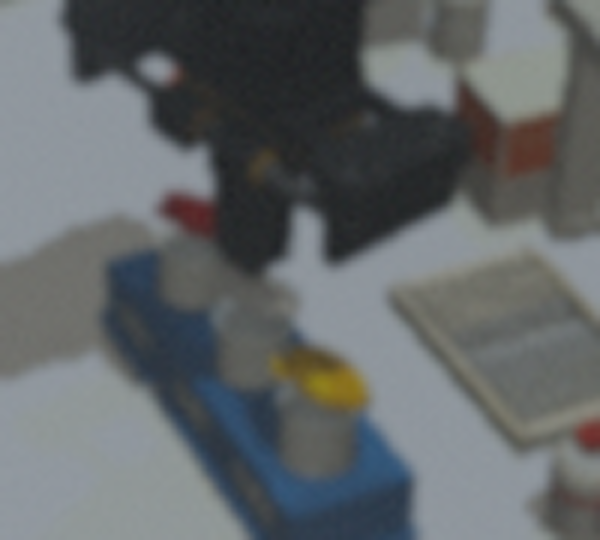

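The projected TCP (262,173) agrees with the fingertip seen just above the white cap, so calibration is good. I'll press along the arc.

Call:
{"fn": "step_arm", "kwargs": {"motion": [{"dx": 0, "dy": 0.03, "dz": 0.04, "wx": 0, "wy": 0, "wz": 0, "claw": 0}, {"dx": 0, "dy": 0.03, "dz": 0.08, "wx": 0, "wy": 0, "wz": 0, "claw": 0}, {"dx": 0.015, "dy": 0.03, "dz": 0.11, "wx": 0, "wy": 0, "wz": 0, "claw": 0}, {"dx": 0.03, "dy": 0.03, "dz": 0.14, "wx": 0, "wy": 0, "wz": 0, "claw": 0}, {"dx": 0.045, "dy": 0.03, "dz": 0.17, "wx": 0, "wy": 0, "wz": 0, "claw": 0}]}}

```text
clock: 4.3
tool_pos: [0.5291, 0.0077, 0.0891]
eef_rot: [-0.184, 0.983, -0.0, 0.0]
contact_force: [-0.8, 0.0, 2.3]
opening: 0.002
finger_force: 1.1
```

Call:
{"fn": "step_arm", "kwargs": {"motion": [{"dx": 0.02, "dy": 0, "dz": 0.03, "wx": 0, "wy": 0, "wz": 0, "claw": 0}, {"dx": 0.04, "dy": 0, "dz": 0.06, "wx": 0, "wy": 0, "wz": 0, "claw": 0}, {"dx": 0.05, "dy": 0, "dz": 0.09, "wx": 0, "wy": 0, "wz": 0, "claw": 0}]}}

```text
clock: 4.6
tool_pos: [0.5254, 0.0063, 0.0818]
eef_rot: [-0.184, 0.983, 0.0, 0.0]
contact_force: [0.1, -0.6, 1.3]
opening: 0.005
finger_force: 0.8
```

Call:
{"fn": "step_arm", "kwargs": {"motion": [{"dx": 0.01, "dy": 0, "dz": 0.03, "wx": 0, "wy": 0, "wz": 0, "claw": 0}, {"dx": 0.02, "dy": 0, "dz": 0.06, "wx": 0, "wy": 0, "wz": 0, "claw": 0}, {"dx": 0.025, "dy": 0, "dz": 0.09, "wx": 0, "wy": 0, "wz": 0, "claw": 0}]}}

```text
clock: 4.9
tool_pos: [0.5237, 0.0056, 0.0746]
eef_rot: [-0.184, 0.983, -0.0, 0.0]
contact_force: [-0.2, -1.2, 13.5]
opening: 0.007
finger_force: 7.4
```

Call:
{"fn": "step_arm", "kwargs": {"motion": [{"dx": 0, "dy": 0, "dz": 0.015, "wx": 0, "wy": 0, "wz": 0, "claw": 0}, {"dx": 0, "dy": 0, "dz": 0.025, "wx": 0, "wy": 0, "wz": 0, "claw": 0}]}}

```text
clock: 5.1
tool_pos: [0.5242, 0.0055, 0.0743]
eef_rot: [-0.184, 0.983, -0.001, 0.001]
contact_force: [-3.9, -0.9, 25.6]
opening: 0.005
finger_force: 12.7
```

The white cap is shut, hard stop at z 0.074 with the force rising. I'll lift and go to yellow.

Call:
{"fn": "step_arm", "kwargs": {"motion": [{"dx": 0, "dy": 0, "dz": -0.2, "wx": 0, "wy": 0, "wz": 0, "claw": 0}, {"dx": 0, "dy": 0, "dz": -0.5, "wx": 0, "wy": 0, "wz": 0, "claw": 0}, {"dx": 0.02, "dy": -0.2, "dz": -0.55, "wx": 0, "wy": 0, "wz": 0.03, "claw": 0}, {"dx": 0.05, "dy": -0.5, "dz": -0.55, "wx": 0, "wy": 0, "wz": 0.07, "claw": 0}, {"dx": 0.07, "dy": -0.74, "dz": -0.5, "wx": 0, "wy": 0, "wz": 0.115, "claw": 0}, {"dx": 0.07, "dy": -0.76, "dz": -0.45, "wx": 0, "wy": 0, "wz": 0.115, "claw": 0}, {"dx": 0.07, "dy": -0.76, "dz": -0.4, "wx": 0, "wy": 0, "wz": 0.115, "claw": 0}, {"dx": 0.07, "dy": -0.76, "dz": -0.4, "wx": 0, "wy": 0, "wz": 0.115, "claw": 0}]}}

```text
clock: 5.9
tool_pos: [0.5395, -0.0513, 0.1039]
eef_rot: [-0.006, 1.0, 0.001, -0.001]
contact_force: [0.2, -0.7, -0.1]
opening: 0.009
finger_force: 0.0
```

```bash
python3 - <<'E'
from h import *
S=Cam("side"); p=np.array(get_state()["tool_pos"]); c=np.linalg.inv(S.E)@np.r_[p,1]; print(p,"proj",S.c+S.f*c[:2]/c[2])
cv2.imwrite("pics/s3.png",cv2.resize(S.p[130:220,220:320,::-1],None,fx=6,fy=6,interpolation=cv2.INTER_CUBIC))
E
```

```text
[ 0.53968374 -0.05124067  0.10418309] proj [271.72843996 185.45510788]
```

View pics/s3.png

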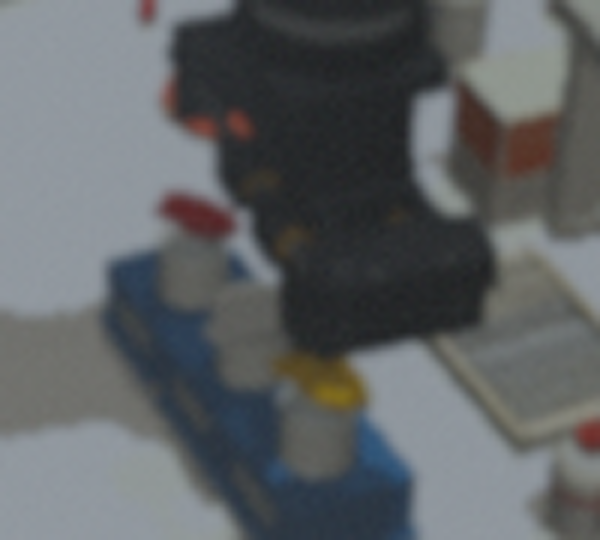

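White is now flat on its rim. Yellow and red are still open, and the tip stands over yellow at (272,185).

Call:
{"fn": "step_arm", "kwargs": {"motion": [{"dx": -0.01, "dy": -0.03, "dz": 0.05, "wx": 0, "wy": 0, "wz": 0, "claw": 0}, {"dx": -0.01, "dy": -0.03, "dz": 0.1, "wx": 0, "wy": 0, "wz": 0, "claw": 0}, {"dx": 0.005, "dy": -0.03, "dz": 0.13, "wx": 0, "wy": 0, "wz": 0, "claw": 0}, {"dx": 0.02, "dy": -0.03, "dz": 0.16, "wx": 0, "wy": 0, "wz": 0, "claw": 0}, {"dx": 0.035, "dy": -0.03, "dz": 0.19, "wx": 0, "wy": 0, "wz": 0, "claw": 0}]}}

```text
clock: 6.45
tool_pos: [0.5375, -0.0552, 0.0894]
eef_rot: [-0.004, 1.0, 0.0, 0.0]
contact_force: [-0.8, 1.5, 2.7]
opening: 0.005
finger_force: 1.1
```

Call:
{"fn": "step_arm", "kwargs": {"motion": [{"dx": 0.02, "dy": 0, "dz": 0.03, "wx": 0, "wy": 0, "wz": 0, "claw": 0}, {"dx": 0.04, "dy": 0, "dz": 0.06, "wx": 0, "wy": 0, "wz": 0, "claw": 0}, {"dx": 0.05, "dy": 0, "dz": 0.09, "wx": 0, "wy": 0, "wz": 0, "claw": 0}]}}

```text
clock: 6.75
tool_pos: [0.5335, -0.0553, 0.0822]
eef_rot: [-0.004, 1.0, 0.0, 0.0]
contact_force: [-0.6, -0.1, 1.7]
opening: 0.005
finger_force: 0.9
```

Call:
{"fn": "step_arm", "kwargs": {"motion": [{"dx": 0.01, "dy": 0, "dz": 0.03, "wx": 0, "wy": 0, "wz": 0, "claw": 0}, {"dx": 0.02, "dy": 0, "dz": 0.06, "wx": 0, "wy": 0, "wz": 0, "claw": 0}, {"dx": 0.025, "dy": 0, "dz": 0.095, "wx": 0, "wy": 0, "wz": 0, "claw": 0}, {"dx": 0.025, "dy": 0, "dz": 0.105, "wx": 0, "wy": 0, "wz": 0, "claw": 0}]}}

```text
clock: 7.15
tool_pos: [0.5319, -0.0551, 0.0746]
eef_rot: [-0.004, 1.0, 0.0, 0.001]
contact_force: [-3.7, 1.2, 16.7]
opening: 0.007
finger_force: 8.2
```

Call:
{"fn": "step_arm", "kwargs": {"motion": [{"dx": 0, "dy": 0, "dz": 0.01, "wx": 0, "wy": 0, "wz": 0, "claw": 0}, {"dx": 0, "dy": 0, "dz": 0.01, "wx": 0, "wy": 0, "wz": 0, "claw": 0}]}}

```text
clock: 7.35
tool_pos: [0.5319, -0.0551, 0.0745]
eef_rot: [-0.004, 1.0, -0.0, 0.001]
contact_force: [-2.2, 1.2, 16.2]
opening: 0.002
finger_force: 8.2
```

Call:
{"fn": "step_arm", "kwargs": {"motion": [{"dx": 0, "dy": 0, "dz": -0.2, "wx": 0, "wy": 0, "wz": 0, "claw": 0}, {"dx": 0, "dy": 0, "dz": -0.6, "wx": 0, "wy": 0, "wz": 0, "claw": 0}, {"dx": 0.02, "dy": 0.3, "dz": -0.65, "wx": 0, "wy": 0, "wz": 0, "claw": 0}, {"dx": 0.04, "dy": 0.6, "dz": -0.65, "wx": 0, "wy": 0, "wz": 0, "claw": 0}, {"dx": 0.06, "dy": 0.8, "dz": -0.65, "wx": 0, "wy": 0, "wz": 0, "claw": 0}]}}

```text
clock: 7.85
tool_pos: [0.5263, 0.0099, 0.1253]
eef_rot: [-0.005, 1.0, 0.0, 0.0]
contact_force: [-0.2, 0.8, -0.2]
opening: 0.007
finger_force: 0.0
```

Call:
{"fn": "step_arm", "kwargs": {"motion": [{"dx": 0.02, "dy": 0.3, "dz": 0, "wx": 0, "wy": 0, "wz": -0.04, "claw": 0}, {"dx": 0.04, "dy": 0.6, "dz": 0, "wx": 0, "wy": 0, "wz": -0.08, "claw": 0}, {"dx": 0.05, "dy": 0.8, "dz": 0.05, "wx": 0, "wy": 0, "wz": -0.12, "claw": 0}, {"dx": 0.05, "dy": 0.8, "dz": 0.12, "wx": 0, "wy": 0, "wz": -0.12, "claw": 0}, {"dx": 0.05, "dy": 0.8, "dz": 0.2, "wx": 0, "wy": 0, "wz": -0.12, "claw": 0}, {"dx": 0.05, "dy": 0.8, "dz": 0.2, "wx": 0, "wy": 0, "wz": -0.12, "claw": 0}]}}

```text
clock: 8.45
tool_pos: [0.521, 0.0704, 0.1079]
eef_rot: [-0.189, 0.982, -0.001, -0.001]
contact_force: [0.8, -0.3, -0.2]
opening: 0.002
finger_force: 0.0
```

Call:
{"fn": "step_arm", "kwargs": {"motion": [{"dx": -0.045, "dy": 0.015, "dz": 0.08, "wx": 0, "wy": 0, "wz": 0, "claw": 0}, {"dx": -0.045, "dy": 0.015, "dz": 0.14, "wx": 0, "wy": 0, "wz": 0, "claw": 0}, {"dx": -0.03, "dy": 0.015, "dz": 0.17, "wx": 0, "wy": 0, "wz": 0, "claw": 0}, {"dx": -0.015, "dy": 0.015, "dz": 0.2, "wx": 0, "wy": 0, "wz": 0, "claw": 0}, {"dx": 0, "dy": 0.015, "dz": 0.23, "wx": 0, "wy": 0, "wz": 0, "claw": 0}]}}

```text
clock: 8.95
tool_pos: [0.5212, 0.0734, 0.0906]
eef_rot: [-0.191, 0.982, -0.0, 0.0]
contact_force: [0.2, -0.4, 1.9]
opening: 0.005
finger_force: 1.1
```

Call:
{"fn": "step_arm", "kwargs": {"motion": [{"dx": 0.02, "dy": 0, "dz": 0.03, "wx": 0, "wy": 0, "wz": 0, "claw": 0}, {"dx": 0.04, "dy": 0, "dz": 0.06, "wx": 0, "wy": 0, "wz": 0, "claw": 0}, {"dx": 0.05, "dy": 0, "dz": 0.09, "wx": 0, "wy": 0, "wz": 0, "claw": 0}]}}

```text
clock: 9.25
tool_pos: [0.5175, 0.0719, 0.0835]
eef_rot: [-0.191, 0.982, -0.0, 0.0]
contact_force: [0.2, -0.9, 1.7]
opening: 0.007
finger_force: 0.9
```

Call:
{"fn": "step_arm", "kwargs": {"motion": [{"dx": 0.01, "dy": 0, "dz": 0.03, "wx": 0, "wy": 0, "wz": 0, "claw": 0}, {"dx": 0.02, "dy": 0, "dz": 0.06, "wx": 0, "wy": 0, "wz": 0, "claw": 0}, {"dx": 0.025, "dy": 0, "dz": 0.09, "wx": 0, "wy": 0, "wz": 0, "claw": 0}, {"dx": 0.025, "dy": 0, "dz": 0.12, "wx": 0, "wy": 0, "wz": 0, "claw": 0}, {"dx": 0.025, "dy": 0, "dz": 0.125, "wx": 0, "wy": 0, "wz": 0, "claw": 0}]}}

```text
clock: 9.75
tool_pos: [0.5154, 0.071, 0.0745]
eef_rot: [-0.191, 0.982, -0.0, -0.0]
contact_force: [-3.7, -1.9, 18.8]
opening: 0.001
finger_force: 8.9
```

Call:
{"fn": "step_arm", "kwargs": {"motion": [{"dx": 0, "dy": 0, "dz": -0.2, "wx": 0, "wy": 0, "wz": 0, "claw": 0}, {"dx": 0, "dy": 0, "dz": -0.6, "wx": 0, "wy": 0, "wz": 0, "claw": 0}, {"dx": 0.2, "dy": 0.3, "dz": -1, "wx": 0, "wy": 0, "wz": -0.03, "claw": 0}, {"dx": 0.2, "dy": 0.6, "dz": -1, "wx": 0, "wy": 0, "wz": -0.06, "claw": 0}, {"dx": 0.2, "dy": 1, "dz": -1, "wx": 0, "wy": 0, "wz": -0.1, "claw": 0}, {"dx": 0.2, "dy": 1, "dz": -1, "wx": 0, "wy": 0, "wz": -0.1, "claw": 0}]}}

```text
clock: 10.35
tool_pos: [0.4694, 0.1445, 0.154]
eef_rot: [-0.347, 0.938, 0.002, 0.001]
contact_force: [0.3, 0.5, -0.3]
opening: 0.003
finger_force: 0.0
```

```bash
python3 - <<'E'
from h import *
np.set_printoptions(precision=4,suppress=True)
s=get_state(); print(s["q"],s["tool_pos"],s["eef_rot"])
S=Cam("side"); T=Cam("top")
a=cv2.resize(S.p[130:225,220:300,::-1],None,fx=5,fy=5,interpolation=cv2.INTER_CUBIC);b=cv2.resize(T.p[180:240,120:200,::-1],None,fx=5,fy=5,interpolation=cv2.INTER_CUBIC)
b=cv2.copyMakeBorder(b,0,175,0,0,cv2.BORDER_CONSTANT); cv2.imwrite("pics/s4.png",np.hstack([a,b]))
for n,C in (("top",T),("side",S)):
    box=(145,165,210,232) if n=="top" else (190,225,138,165)
    x0,x1,y0,y1=box; p=C.p[y0:y1,x0:x1].astype(float); w=np.clip(p[:,:,0]-p[:,:,1:].max(2)-20,0,None); vv,uu=np.mgrid[y0:y1,x0:x1]
    if w.sum()>0:
        uv=[(w*uu).sum()/w.sum(),(w*vv).sum()/w.sum()]; print(n,uv,w.max(),C.plane(uv,.019))
u=uvs(np.full((35,35),1))+[130,200]; P=T.pts(u); ok=(P[:,2]>.011)&(P[:,2]<.024); print("timer",ok.sum(),cv2.minAreaRect(P[ok,:2].astype(np.float32)),np.median(P[ok,2]))
E
```

```text
[-0.1167  0.6834 -0.4387  2.0386  0.5483  0.5317  1.3299] [0.4694 0.1445 0.154 ] [-0.347   0.9379  0.0022  0.001 ]
top [np.float64(153.28782287822878), np.float64(220.929889298893)] 48.0 [[0.4243 0.2834 0.019 ]]
timer 292 ((0.43503379821777344, 0.3089755177497864), (0.06400596350431442, 0.05954745411872864), 15.272900581359863) 0.01733173304865221
```

View pics/s4.png

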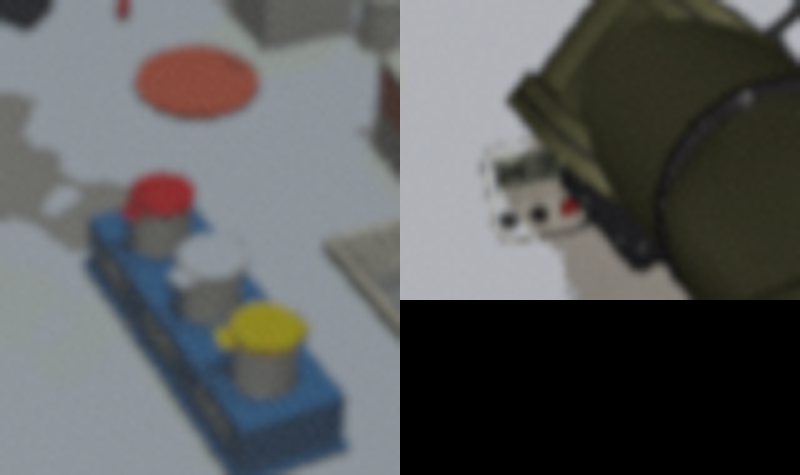

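All three caps are flat on their rims, and the vials and rack look unmoved. I'll turn and go over the timer, and fit the timer body from the first top view.

Call:
{"fn": "step_arm", "kwargs": {"motion": [{"dx": -0.1, "dy": 0.28, "dz": 0, "wx": 0, "wy": 0, "wz": 0, "claw": 0}, {"dx": -0.2, "dy": 0.56, "dz": 0, "wx": 0, "wy": 0, "wz": 0, "claw": 0}, {"dx": -0.29, "dy": 0.84, "dz": 0, "wx": 0, "wy": 0, "wz": 0, "claw": 0}, {"dx": -0.29, "dy": 0.84, "dz": 0, "wx": 0, "wy": 0, "wz": 0, "claw": 0}]}}

```text
clock: 10.85
tool_pos: [0.4448, 0.2082, 0.1534]
eef_rot: [-0.344, 0.939, 0.001, 0.0]
contact_force: [0.8, 0.4, 0.9]
opening: 0.0
finger_force: 0.0
```

Call:
{"fn": "step_arm", "kwargs": {"motion": [{"dx": -0.1, "dy": 0.28, "dz": 0, "wx": 0, "wy": 0, "wz": -0.045, "claw": 0}, {"dx": -0.2, "dy": 0.56, "dz": 0, "wx": 0, "wy": 0, "wz": -0.09, "claw": 0}, {"dx": -0.29, "dy": 0.84, "dz": 0, "wx": 0, "wy": 0, "wz": -0.135, "claw": 0}, {"dx": -0.29, "dy": 0.84, "dz": 0.1, "wx": 0, "wy": 0, "wz": -0.18, "claw": 0}, {"dx": -0.29, "dy": 0.84, "dz": 0.3, "wx": 0, "wy": 0, "wz": -0.225, "claw": 0}, {"dx": -0.29, "dy": 0.84, "dz": 0.5, "wx": 0, "wy": 0, "wz": -0.27, "claw": 0}, {"dx": -0.29, "dy": 0.84, "dz": 0.7, "wx": 0, "wy": 0, "wz": -0.3, "claw": 0}, {"dx": -0.29, "dy": 0.84, "dz": 0.8, "wx": 0, "wy": 0, "wz": -0.335, "claw": 0}]}}

```text
clock: 11.65
tool_pos: [0.4207, 0.2693, 0.0878]
eef_rot: [0.768, -0.64, 0.001, 0.002]
contact_force: [0.4, -0.1, 0.4]
opening: 0.007
finger_force: 0.0
```

```bash
python3 - <<'E'
from h import *
from scipy.spatial.transform import Rotation as R
np.set_printoptions(precision=4,suppress=True)
s=get_state(); m=R.from_quat(s["eef_rot"]).as_matrix(); print(s["q"],s["tool_pos"],"phi",np.degrees(np.arctan2(-m[1,0],-m[0,0])),m[:,2])
T=Cam("top",np.load("top.npz"))
u=uvs(np.full((36,36),1))+[130,199]; P=T.pts(u); ok=(P[:,2]>.009)&(P[:,2]<.026); r=cv2.minAreaRect(P[ok,:2].astype(np.float32)); print("timer",ok.sum(),r,P[ok,:2].mean(0))
for uv in ([[142.0,223.4]],[[148,222.3]],[[153.4,221]]): print(T.plane(uv,.019))
# dark-weighted key centres
def cen(x0,x1,y0,y1,red=False):
    p=T.p[y0:y1,x0:x1].astype(float); w=np.clip(p[:,:,0]-p[:,:,1:].max(2)-20,0,None) if red else np.clip(125-p.max(2),0,None); v,u=np.mgrid[y0:y1,x0:x1]; return T.plane([(w*u).sum()/w.sum(),(w*v).sum()/w.sum()],.019)[0]
print(cen(139,145,220,227),cen(145,151,219,226),cen(150,158,217,225,True))
E
```

```text
[-0.3199  0.8419 -0.5711  2.0453  0.9202  0.5338  1.751 ] [0.4207 0.2693 0.0878] phi 100.41245928655148 [-0.0009 -0.0033 -1.    ]
timer 370 ((0.4372480809688568, 0.29866132140159607), (0.06371255964040756, 0.07967980206012726), 11.808662414550781) [0.4357 0.3047]
[[0.4165 0.3201 0.019 ]]
[[0.42   0.3005 0.019 ]]
[[0.4241 0.283  0.019 ]]
[0.4156 0.3226 0.019 ] [0.4196 0.3026 0.019 ] [0.4239 0.2838 0.019 ]
```

Call:
{"fn": "step_arm", "kwargs": {"motion": [{"dx": -0.1, "dy": 0.03, "dz": 0.2, "wx": 0, "wy": 0, "wz": 0, "claw": 0}, {"dx": -0.1, "dy": 0.03, "dz": 0.4, "wx": 0, "wy": 0, "wz": 0, "claw": 0}, {"dx": -0.1, "dy": 0.03, "dz": 0.6, "wx": 0, "wy": 0, "wz": 0, "claw": 0}, {"dx": -0.1, "dy": 0.03, "dz": 0.68, "wx": 0, "wy": 0, "wz": 0, "claw": 0}, {"dx": -0.1, "dy": 0.03, "dz": 0.7, "wx": 0, "wy": 0, "wz": 0, "claw": 0}, {"dx": -0.1, "dy": 0.03, "dz": 0.7, "wx": 0, "wy": 0, "wz": 0, "claw": 0}]}}

```text
clock: 12.25
tool_pos: [0.4165, 0.2789, 0.0336]
eef_rot: [0.768, -0.641, 0.0, 0.0]
contact_force: [-0.8, 0.3, 0.0]
opening: 0.005
finger_force: 0.0
```

```bash
python3 - <<'E'
from h import *
S=Cam("side"); p=np.array(get_state()["tool_pos"]); c=np.linalg.inv(S.E)@np.r_[p,1]; print(p,"proj",S.c+S.f*c[:2]/c[2],get_state()["contact_force"])
cv2.imwrite("pics/s5.png",cv2.resize(S.p[115:185,160:250,::-1],None,fx=8,fy=8,interpolation=cv2.INTER_CUBIC))
E
```

```text
[0.41652686 0.27922401 0.03387364] proj [199.22713871 146.50654137] [-0.17156349  0.30778847  0.97315434]
```

View pics/s5.png

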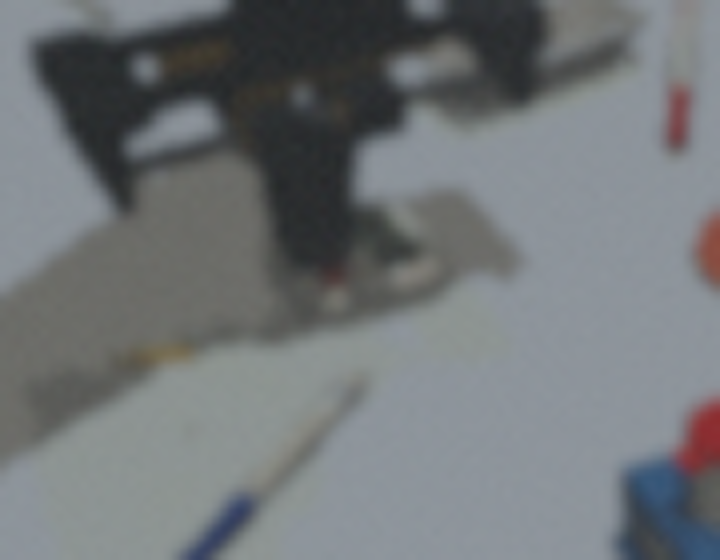

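The tip at crop (310,255) hangs just over the red key, whose outer edge shows at (333,280). The body is clear of everything. I'll shift 3 mm outward and lower it.

Call:
{"fn": "step_arm", "kwargs": {"motion": [{"dx": 0.035, "dy": 0, "dz": 0.05, "wx": 0, "wy": 0, "wz": 0, "claw": 0}, {"dx": 0.035, "dy": 0, "dz": 0.1, "wx": 0, "wy": 0, "wz": 0, "claw": 0}, {"dx": 0.035, "dy": 0, "dz": 0.15, "wx": 0, "wy": 0, "wz": 0, "claw": 0}, {"dx": 0.035, "dy": 0, "dz": 0.15, "wx": 0, "wy": 0, "wz": 0, "claw": 0}]}}

```text
clock: 12.7
tool_pos: [0.4163, 0.2767, 0.0211]
eef_rot: [0.768, -0.64, -0.0, 0.0]
contact_force: [0.7, 1.2, 0.6]
opening: 0.004
finger_force: 0.0
```

Call:
{"fn": "step_arm", "kwargs": {"motion": [{"dx": 0, "dy": 0, "dz": 0.01, "wx": 0, "wy": 0, "wz": 0, "claw": 0}, {"dx": 0, "dy": 0, "dz": 0.02, "wx": 0, "wy": 0, "wz": 0, "claw": 0}, {"dx": 0, "dy": 0, "dz": 0.025, "wx": 0, "wy": 0, "wz": 0, "claw": 0}]}}

```text
clock: 13.0
tool_pos: [0.4165, 0.277, 0.0196]
eef_rot: [0.768, -0.64, -0.0, -0.0]
contact_force: [-0.7, 1.2, 1.0]
opening: 0.006
finger_force: 0.5
```

Call:
{"fn": "step_arm", "kwargs": {"motion": [{"dx": 0, "dy": 0, "dz": 0.006, "wx": 0, "wy": 0, "wz": 0, "claw": 0}, {"dx": 0, "dy": 0, "dz": 0.012, "wx": 0, "wy": 0, "wz": 0, "claw": 0}, {"dx": 0, "dy": 0, "dz": 0.012, "wx": 0, "wy": 0, "wz": 0, "claw": 0}]}}

```text
clock: 13.3
tool_pos: [0.4165, 0.277, 0.0187]
eef_rot: [0.768, -0.64, -0.0, -0.0]
contact_force: [-0.3, -0.0, 3.5]
opening: 0.003
finger_force: 1.3
```

Call:
{"fn": "step_arm", "kwargs": {"motion": [{"dx": 0, "dy": 0, "dz": 0.005, "wx": 0, "wy": 0, "wz": 0, "claw": 0}, {"dx": 0, "dy": 0, "dz": 0.005, "wx": 0, "wy": 0, "wz": 0, "claw": 0}]}}

```text
clock: 13.5
tool_pos: [0.4165, 0.277, 0.0187]
eef_rot: [0.768, -0.64, 0.0, -0.0]
contact_force: [0.0, -0.4, 8.3]
opening: 0.007
finger_force: 3.4
```

The key has bottomed, about 1 mm after contact, with the force rising at z 0.0187. I'll lift and check.

Call:
{"fn": "step_arm", "kwargs": {"motion": [{"dx": 0, "dy": 0, "dz": -0.1, "wx": 0, "wy": 0, "wz": 0, "claw": 0}, {"dx": 0, "dy": 0, "dz": -0.4, "wx": 0, "wy": 0, "wz": 0, "claw": 0}, {"dx": 0, "dy": 0, "dz": -0.8, "wx": 0, "wy": 0, "wz": 0, "claw": 0}, {"dx": 0, "dy": 0.3, "dz": -1, "wx": 0, "wy": 0, "wz": 0, "claw": 0}, {"dx": 0, "dy": 0.3, "dz": -1, "wx": 0, "wy": 0, "wz": 0, "claw": 0}]}}

```text
clock: 14.0
tool_pos: [0.3912, 0.2725, 0.1002]
eef_rot: [0.769, -0.639, -0.0, -0.001]
contact_force: [-0.3, -0.2, -0.7]
opening: 0.012
finger_force: 0.0
```

Call:
{"fn": "step_arm", "kwargs": {"motion": [{"dx": 0.2, "dy": 0.2, "dz": -0.4, "wx": 0, "wy": 0, "wz": 0, "claw": 0}, {"dx": 0.5, "dy": 0.3, "dz": -0.7, "wx": 0, "wy": 0, "wz": 0, "claw": 0}, {"dx": 0.8, "dy": 0.3, "dz": -0.9, "wx": 0, "wy": 0, "wz": 0, "claw": 0}, {"dx": 1, "dy": 0.3, "dz": -0.9, "wx": 0, "wy": 0, "wz": 0, "claw": 0}, {"dx": 1, "dy": 0.3, "dz": -0.9, "wx": 0, "wy": 0, "wz": 0, "claw": 0}]}}

```text
clock: 14.5
tool_pos: [0.3844, 0.1866, 0.1699]
eef_rot: [0.767, -0.642, 0.001, 0.001]
contact_force: [-0.6, 0.1, -0.1]
opening: 0.007
finger_force: 0.0
```

```bash
python3 - <<'E'
from h import *
S=Cam("side");T=Cam("top")
k=lambda p,f:cv2.resize(p[:,:,::-1],None,fx=f,fy=f,interpolation=cv2.INTER_CUBIC)
a=k(S.p[120:220,180:300],4); b=k(T.p[195:245,125:200],4); b=cv2.copyMakeBorder(b,0,200,0,0,cv2.BORDER_CONSTANT)
cv2.imwrite("pics/s6.png",np.hstack([a,b])); s=get_state(); print(s["clock"],s["tool_pos"],s["contact_force"])
E
```

```text
14.6 [0.38396042 0.18984564 0.1698409 ] [-0.37698375  0.61635048  0.2546661 ]
```

View pics/s6.png

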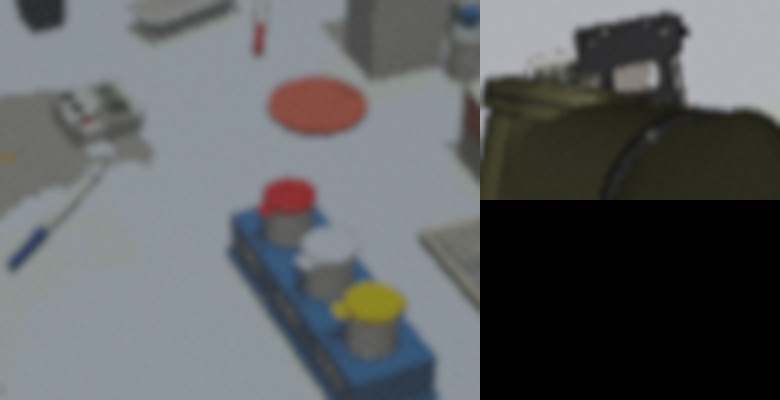

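The caps are all shut, and the timer and pen are in place with the arm clear. I'm handing in.

```bash
python3 -c "
from plant import workorder
print(workorder.finish_job())"
```

```text
the job is handed in; nothing more can be done
None
```

I pressed the caps shut in the order white, yellow, red, then tapped the timer's red key down about 1 mm until it bottomed, and handed the job in at about 14.6 s; the last pictures show all three caps flat and nothing nearby moved, but I judged the red key down and the grey keys untouched from force and position, not from a picture.

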